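# Clamp a mounting plate in the bridge clamp

### The job

Clamp the loose aluminium plate in the blue bridge clamp. Slide it lengthwise under the bridge until its end is fully home against both steel balls at the back, where the brass spring plunger holds it against the ball at the side; then turn the T-handle clockwise (seen from above), re-gripping as needed, until it becomes clearly stiff and the plate is firmly clamped, but do not force the screw further. Let go and leave the other things on the worktop where they are.

Things in the scene. Friction and masses are not known exactly. Their poses are not given: they have to be found in the camera images.
- plate_mid (a point): Centre (half-way up) of the loose bare-aluminium plate, 160 mm long (its x), 60 mm wide (its y), 20 mm thick, about 0.3 kg, lying flat on the worktop, its vertical corners rounded to 10 mm. It is the same either way round. The flat part of each end face is 40 mm wide.
- plate: The same plate; origin at the centre of its underside, x along its length, z up.
- clamp: Blue bridge clamp fixed to the worktop; origin on the worktop under the screw axis; +x is the way the plate is pushed in (away from the robot), z up. No floor: the plate slides on the worktop between two legs (inner faces at y = +-36 mm, x -25 to +25 mm) under the bridge (underside 34 mm, top 58 mm, brass nut on it to 69 mm up).
- back_balls (a point): Point midway between the two 16 mm steel balls at the back, on their front faces (clamp x = +45 mm, 10 mm above the worktop); the balls' faces lie at y = +17 and -17 mm from it. The plate's end face stops here.
- side_ball (a point): Face of the steel ball at the +y leg (clamp x = 0, y = +30 mm, 10 mm up); the plate's long side rests on it.
- plunger_nose (a point): Round brass spring plunger at the -y leg, opposite the side ball: its nose, at clamp y = -27 mm when free, gives way up to 6 mm; it presses the plate with about 1.5 N when the plate is in.
- seat (a point): Where the plate's centre is when it is fully home: 35 mm in front of the screw axis (clamp x = -35 mm), y = 0, 10 mm above the worktop; axes as the clamp's. The plate's near end then stands at clamp x = -115 mm.
- handle_bar (a point): Centre of the T-handle's cross-bar, on the screw axis: dark bar with red ends, 100 mm long, 12 mm thick, 20 mm high, its centre about 112 mm above the worktop at the start; 15 mm stem below it, then 30 mm or more clear above the brass nut. In the clamp's frame the bar's long direction is the y axis turned by (1.05 - joint value) rad about z.
- t_handle (a joint): Turn of the T-handle in rad, growing clockwise seen from above (tightening), 0.6 to 1.5 at the start. Each rad lowers the screw by 2.5 mm. It turns freely (0.03 N m) until its foot meets the plate at about 2.4 rad; then the resistance rises steadily: roughly 0.15 N m when it presses with 30 N (0.15 rad on), 0.5 N m at 100 N (0.4 rad on, well clamped), over 1 N m is forced. It stays where it is left.
- spindle: The screw with its T-handle and its round foot (24 mm across, flat underside) that presses on the plate.
- multimeter: Bystander: red and dark hand multimeter, 142 x 70 x 45 mm, origin under its middle.
- screwdriver: Bystander: screwdriver with red handle, 210 mm long.
- side_cutters: Bystander: side cutters with blue handles, 144 mm long.
- tape: Bystander: roll of black tape, 62 mm across, 19 mm high.
- tin: Bystander: small round tin with red lid, 64 mm across, 42 mm high.
There are look-alikes about, which are no part of the job. Of the things shaped like the plate, the aluminium one is meant.

How it is judged:
On the way, in this order (a step that is already met when the one before it is completed fails the run):
1. the plate is fully home in the clamp, with the screw's foot not yet on it (x of plate_mid in the frame of seat between -0.003 and 0.003 m and y of plate_mid in the frame of seat between -0.003 and 0.003 m and z of plate_mid in the frame of seat between -0.004 and 0.004 m and angle between the x axis of plate and the x axis of seat, either way round below 0.05 rad and contact force between spindle and plate below 1 N), for 0.2 s.
2. the screw presses firmly on the plate (x of plate_mid in the frame of seat between -0.003 and 0.003 m and y of plate_mid in the frame of seat between -0.003 and 0.003 m and z of plate_mid in the frame of seat between -0.004 and 0.004 m and angle between the x axis of plate and the x axis of seat, either way round below 0.05 rad and contact force between spindle and plate above 30 N), for 0.2 s.
At the end, for the whole second after the job is handed in: The plate lies flat and at rest, fully home (its centre within 3 mm of the seat along and across the clamp, square to it within 0.05 rad) and the screw's foot presses on it with more than 30 N; the handle is at rest (all of step 2 and linear speed of plate below 0.01 m/s and velocity of joint t_handle below 0.05 rad/s); the robot touches nothing.
It fails at once if the screw is forced: its foot presses on the plate with more than 300 N (contact force between spindle and plate above 300 N).
It fails at once if a bystander is moved by more than 20 mm (distance of any of multimeter, screwdriver, side_cutters, tape, tin from where it was at the start of the episode above 0.02 m).
It also fails if it takes over 64 s, if anything falls off the work surface, if the arm or the gripper's body presses on something with over 40 N, if the wrist force passes 120 N, or if a joint passes its speed limit or range.

### The arm

A 7-joint arm with a two-finger parallel gripper is mounted at the origin on a cart in front of the work surface, level with it; the furniture and walls round the work are solid. World frame = base frame: x ahead of the robot, y to its left, z up, the work surface at z = 0. Lengths are in m, angles in rad, forces in N, time in s.
With the tool pointing down it reaches from about 0.425 to 0.925 m from the base axis. Payload 6.8 kg.
Tool frame: the origin (TCP) lies at the very end of the fingers, on their centre line; the grasp point (between the pads) lies 19 mm behind it; z points along the fingers, y is the line along which they close (so a half turn about z gives the same grasp; the last joint's range is limited). The gripper opens to 85 mm and grips with 20 to 120 N. Pads are 22 mm wide; open, the fingers measure 114 mm over their backs; the gripper's body (76 mm by 85 mm) begins 54 mm behind the grasp point. The pads swing forward as they close: fully open they stand 13 mm farther back than shut.
Start: joints at [-1.264, 0.477, 0.022, 1.555, -0.011, 1.109, -0.083], TCP at [0.272, 0.618, 0.231] pointing down, gripper open.
Joint ranges: [-2.96, 2.96], [-0.34, 2.1], [-1.41, 1.46], [0.24, 2.44], [-1.37, 4.51], [0.17, 1.92], [-2.96, 2.96]. Speed limits (rad/s): [2.39, 2.39, 3.14, 3.14, 3.14, 3.14, 3.14].

### API

Orientations are given as a rotation vector (axis times angle).
In Python, from bench import r gives the robot as it stands.
- The arm moves only by the shell command python3 -m jog 'ROWS' [FORCE]. ROWS is JSON, a list of rows, each an object of numbers: "fingers": the finger opening in m, from 0 to 0.0854; "x", "y", "z": the shift along the tool's x, y, z in m; "rx", "ry", "rz": the turn, a rotation vector about the tool's x, y, z in degrees. In form: [{"fingers": .., "x": .., "y": .., "z": .., "rx": .., "ry": .., "rz": ..}, ...]. A call has 1 to 8 rows; each row shifts and turns the commanded pose from where the row before left it, along the tool's axes as they then stand; what a row does not reach is not made up. A row lasts 1/8 s, in which the tool goes at most 62.5 mm and 10.7 degrees, less where a joint would pass 70% of its speed; a pose out of reach is approached as far as the arm can. A call is refused whole if a number of a shift passes 0.0625 or a number of a turn 10.7, either way. A call with a gripper value outside its range is refused whole. The fingers move at their own pace and stop on an object; FORCE is the grip in N (left out, the last holds). Time passes only in rows, so rows that do not move let the fingers close. It gives the time, the measured TCP pose, the force, the opening and the grip force at its end, in the units of the state.
- r.get_obs(): the state, without advancing time (a new reading comes with each control period).
- r.grab_frame(name): name is "side" or "top" or "wrist"; returns (picture, depth): 480x640x3 uint8, red, green, blue; 480x640 float32, m along the optical axis (not along the pixel's ray), 0 where there is no reading.
- r.get_calibration(name): a dict with "mtx" (3x3 intrinsics, pixels), "dist" ([k1, k2, p1, p2, k3] as OpenCV has them; the pictures are not rectified), "extrinsics" (4x4, takes a point from camera to world coordinates). Camera axes: x right, y down, z forward; pixel columns grow to the right and rows downward; lengths in m; the calibration is good to about 2 mm. A picture is of the moment at which its call begins: read the wrist's pose just before it. get_calibration takes no time and is no camera call; for the wrist camera it gives the pose at the moment of the call.
- r.hand_in(): hands the job in; it is judged then, once.
Trained networks look in the newest picture that a camera, given by its name, has taken for a name from the list of things; names that differ only in an ending like _2 or _b are one class to them, and where a whole thing is asked for, a point or a joint stands for the part that bears it (a point fixed in the world has none). Each returns a list of dicts, best first, with "score" (0 to 1); they miss things now and then, are a little off and sometimes report something else, mostly with a low value. They report only what shows in the picture. A call takes as long as a camera call. They do not tell look-alikes from the thing itself.
- r.search_frame(target, camera): "xyz" ([x, y, z] in m, in world coordinates, good to about 4 mm: the middle of the surface that is visible of it).
- r.landmark_of(target, camera): "xyz" ([x, y, z] in m, in world coordinates, good to about 4 mm: a listed point, or the origin of a listed thing).
The state is a dict: "clock": time; "joints": joint angles; "qvel": joint speeds; "tau": joint torques, N m; "tcp_pos": TCP position; "orientation": TCP orientation; "contact_force": force on the tool from outside, world axes, zero at the start; "moment": the same for the moment, N m; "grip_width": finger opening in m; "gripper_force": force on a finger pad.
Only numpy, scipy, OpenCV 4.12 (cv2) and the standard library are available. Lean on these libraries where they do the work, as an engineer would, in place of code of your own. Each camera call takes 0.05 s, during which the arm holds its last target. There are 200 camera calls.

## Working session

There is one attempt and no reset: what is moved stays moved. The work goes in short steps, Python scripts to look and compute and a shell command to move; the robot and the scene stay as the last step left them, time stands still between calls to the robot, and variables do not carry over. Pictures are saved under pics/ and viewed, at most 10 in all, crops included, and the job is handed in when it is done.

```bash
mkdir -p pics; ls; python3 - <<'E'
from bench import r
import cv2
for c in ["top","side"]:
    im,d=r.grab_frame(c); cv2.imwrite(f"pics/{c}0.png",im[:,:,::-1])
    for t in ["plate_mid","clamp","back_balls","side_ball","seat","handle_bar","plate"]:
        try: print(c,t,[(round(o["score"],2),[round(float(v),3) for v in o["xyz"]]) for o in r.landmark_of(t,c)][:4])
        except Exception as e: print(t,e)
print(r.get_obs())
E
```

```text
pics
top plate_mid [(0.78, [0.505, -0.197, 0.01]), (0.6, [0.42, -0.352, 0.008])]
top clamp [(0.89, [0.679, 0.061, -0.002]), (0.69, [0.487, 0.312, 0.0])]
top back_balls [(0.61, [0.718, 0.052, 0.009]), (0.2, [0.641, 0.068, 0.007])]
top side_ball [(0.81, [0.678, 0.091, 0.01])]
top seat [(0.64, [0.638, 0.069, 0.009])]
top handle_bar [(0.67, [0.673, 0.064, 0.113])]
top plate [(0.81, [0.508, -0.198, -0.001]), (0.62, [0.416, -0.349, -0.001])]
side plate_mid [(0.8, [0.42, -0.344, 0.006]), (0.69, [0.506, -0.202, 0.01])]
side clamp [(0.66, [0.676, 0.059, -0.001])]
side back_balls [(0.75, [0.716, 0.058, 0.006])]
side side_ball [(0.62, [0.682, 0.088, 0.013])]
side seat [(0.6, [0.643, 0.07, 0.009])]
side handle_bar [(0.55, [0.673, 0.063, 0.114])]
side plate [(0.68, [0.505, -0.198, -0.003]), (0.65, [0.416, -0.345, -0.001])]
{'clock': 0.8, 'joints': array([-1.26411868,  0.47697169,  0.02240426,  1.55535387, -0.01147938,
        1.10930176, -0.0830774 ]), 'qvel': array([ 0.00080144,  0.00163625, -0.00040423,  0.00023805,  0.00050226,
       -0.00046611, -0.00064064]), 'tau': array([-7.09113319e-04, -5.96273303e+01,  1.60580456e+00, -2.81552321e+01,
        1.23947140e-02,  1.46043061e-03, -2.10675040e-05]), 'tcp_pos': array([0.27203256, 0.61780339, 0.23134651]), 'orientation': array([6.46855893e-01, 3.07425948e+00, 1.45337206e-04]), 'contact_force': array([ 0.14928702, -0.54794221,  0.29974313]), 'moment': array([ 0.02111215, -0.02868987,  0.01098294]), 'gripper_force': 0.0, 'grip_width': 0.08523678871632909}
```

View pics/top0.png

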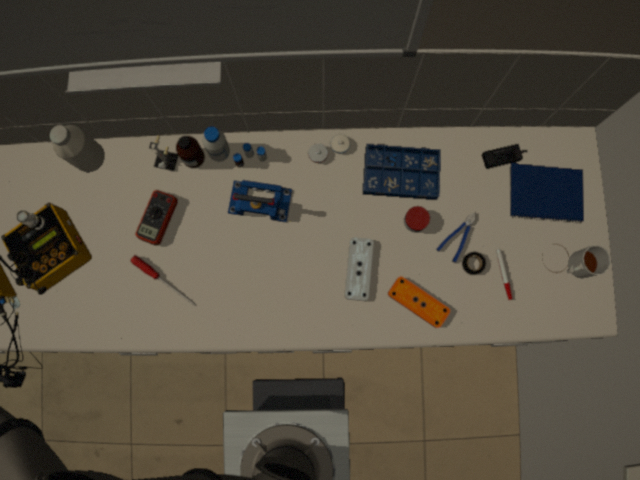

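View pics/side0.png

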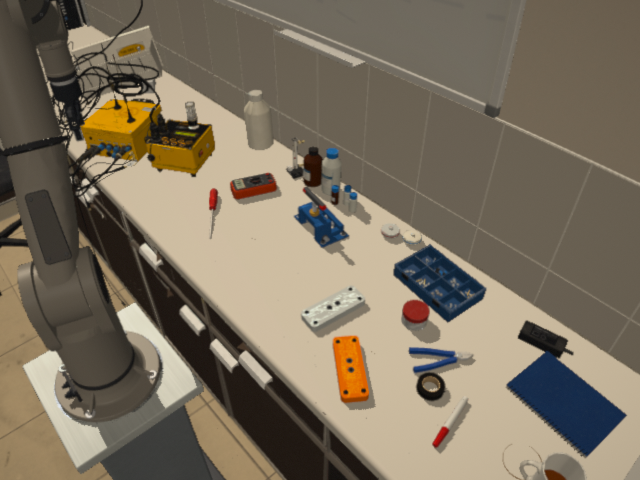

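The top picture has two plate-shaped parts: bare aluminium at (360,269) and orange at (419,302). The aluminium one fits the description. I'll confirm it in a crop and measure the plate and clamp from depth.

```bash
cat > h.py <<'E'
from bench import r
import numpy as np, cv2
def cloud(cam):
    im,d=r.grab_frame(cam); K=r.get_calibration(cam)
    v,u=np.nonzero(d>0)
    n=cv2.undistortPoints(np.stack([u,v],1).astype(np.float64)[:,None],K["mtx"],K["dist"])[:,0]
    z=d[v,u]; P=np.c_[n*z[:,None],z,np.ones(len(z))]@K["extrinsics"].T
    return im,P[:,:3],u,v
def rect(P):
    c,s,a=cv2.minAreaRect((P[:,:2]*1000).astype(np.float32)); 
    return np.round(c,1),np.round(s,1),round(a,1),len(P)
E
python3 - <<'E'
from h import *
for cam in ["top","side"]:
    im,P,u,v=cloud(cam)
    def sel(c,R,z0,z1): return P[(np.hypot(P[:,0]-c[0],P[:,1]-c[1])<R)&(P[:,2]>z0)&(P[:,2]<z1)]
    for n,a in dict(plate=((.506,-.199),.105,.012,.03),bridge=((.678,.06),.1,.045,.064),bar=((.675,.063),.07,.1,.135),table=((.5,0),.05,-.1,.1)).items():
        Q=sel(*a); print(cam,n,rect(Q),np.round(np.median(Q[:,2]),4))
    if cam=="top": cv2.imwrite("pics/crop.png",cv2.resize(im[160:340,200:460,::-1],None,fx=3,fy=3,interpolation=cv2.INTER_CUBIC))
E
```

```text
top plate (array([ 501.3, -233.1]), array([137.1, 161.1]), 82.7, 1525) 0.0201
top bridge (array([674. ,  61.9]), array([108.8,  51.7]), 79.8, 441) 0.0571
top bar (array([673.5,  61.7]), array([101.9,  17.1]), 80.2, 256) 0.1207
top table (array([499.9,  -0. ]), array([99.3, 97. ]), 87.3, 1145) -0.0001
side plate (array([ 501. , -233.8]), array([137.2, 160.8]), 84.4, 1385) 0.0194
side bridge (array([672.3,  61.8]), array([112.5,  49.5]), 79.5, 380) 0.0566
side bar (array([671.7,  61.7]), array([108.,  16.]), 82.8, 196) 0.1182
side table (array([ 5.e+02, -1.e-01]), array([96.4, 98.1]), 72.7, 777) -0.0001
```

View pics/crop.png

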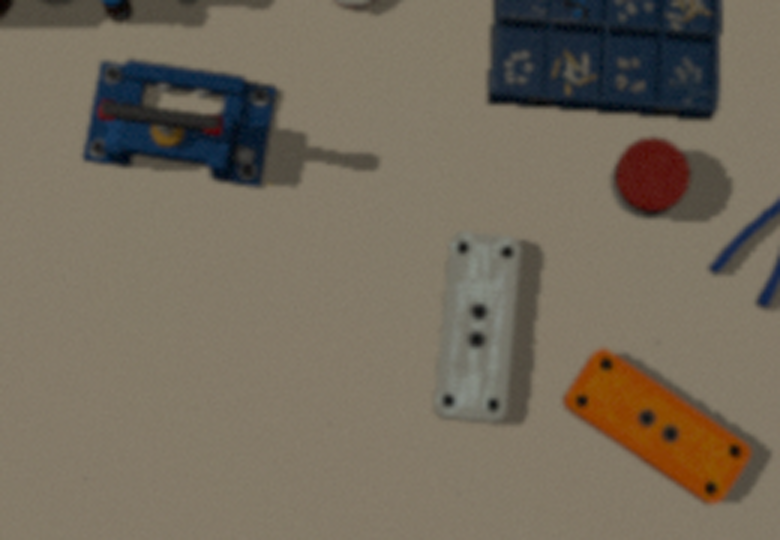

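The crop confirms the bare-aluminium plate at crop (478,327). The look-alike at (657,425) is orange.

```bash
cat >> h.py <<'E'
from scipy.spatial.transform import Rotation as Ro
def to(x,y,z,yaw):
    "total shift in tool axes now, and turn rz (deg) so that tool x has this world yaw"
    o=r.get_obs(); R=Ro.from_rotvec(o["orientation"]).as_matrix()
    cur=np.degrees(np.arctan2(R[1,0],R[0,0])); d=R.T@(np.array([x,y,z])-o["tcp_pos"])
    rz=-((yaw-cur+180)%360-180)
    print("t",round(o["clock"],2),"tcp",np.round(o["tcp_pos"],4),"yaw",round(cur,2),"j7",round(o["joints"][6],2),"zax",np.round(R[:,2],3),"| shift mm",np.round(d*1000,1),"rz",round(rz,2),"F",np.round(o["contact_force"],1),"M",np.round(o["moment"],2),"w",round(o["grip_width"],4),"gf",round(o["gripper_force"],1))
E
python3 - <<'E'
from h import *
im,P,u,v=cloud("top")
c=im[v,u].astype(int); m=(np.hypot(P[:,0]-.506,P[:,1]+.199)<.105)&(P[:,2]>.012)&(P[:,2]<.03)&(c[:,0]-c[:,2]<60)
Q=P[m]; print(rect(Q)); 
M=np.zeros(im.shape[:2],np.uint8);M[v[m],u[m]]=1
n,L,s,_=cv2.connectedComponentsWithStats(M); k=1+np.argmax(s[1:,4]); print(rect(P[L[v,u]==k]))
to(.5,.2,.23,-5)
to(.47,-.2,.23,-5)
E
```

```text
(array([ 507.7, -211.3]), array([164.8, 124.7]), 6.4, 1447)
(array([ 506.2, -195.2]), array([ 60.6, 161.3]), 82.8, 1443)
t 0.95 tcp [0.2721 0.6177 0.2313] yaw 156.23 j7 -0.08 zax [ 0.  0. -1.] | shift mm [-377.  -290.4    1.3] rz 161.23 F [-0.5  0.3 -0.6] M [ 0.02 -0.04  0.01] w 0.0854 gf 0.0
t 0.95 tcp [0.2721 0.6177 0.2313] yaw 156.23 j7 -0.08 zax [ 0.  0. -1.] | shift mm [-510.7 -668.6    1.3] rz 161.23 F [-0.5  0.3 -0.6] M [ 0.02 -0.04  0.01] w 0.0854 gf 0.0
```

```bash
python3 -m jog '[{"x":-0.047,"y":-0.0363},{"x":-0.047,"y":-0.0363},{"x":-0.047,"y":-0.0363},{"x":-0.047,"y":-0.0363},{"x":-0.047,"y":-0.0363},{"x":-0.047,"y":-0.0363},{"x":-0.047,"y":-0.0363},{"x":-0.047,"y":-0.0363}]'
python3 -m jog '[{"rz":10.7},{"rz":10.7},{"rz":10.7},{"rz":10.7},{"rz":10.7},{"rz":10.7},{"rz":10.7},{"rz":10.7}]'
python3 -m jog '[{"rz":10.7},{"rz":10.7},{"rz":10.7},{"rz":10.7},{"rz":10.7},{"rz":10.7},{"rz":10.7},{"rz":3}]'
python3 - <<'E'
from h import *
to(.456,-.189,.23,-7)
T=r.get_calibration("wrist")["extrinsics"]; o=r.get_obs(); R=Ro.from_rotvec(o["orientation"]).as_matrix()
print("cam in tool",R.T@(T[:3,3]-o["tcp_pos"]), R.T@T[:3,2])
E
```

```text
t 0.95 tcp [0.2721 0.6177 0.2313] yaw 156.23 j7 -0.08 zax [ 0.  0. -1.] | shift mm [-493.5 -664.2    1.3] rz 163.23 F [-0.5  0.3 -0.6] M [ 0.02 -0.04  0.01] w 0.0854 gf 0.0
cam in tool [ 0.07811885  0.00021358 -0.14336879] [-3.06130971e-01  7.26673877e-04  9.51989128e-01]validation failed for argument at $[0]...
validation failed for argument at $[0]...
validation failed for argument at $[0]...
```

```bash
python3 -m jog '[{"fingers":0.085,"x":-0.047,"y":-0.0363,"z":0,"rx":0,"ry":0,"rz":0}]'; python3 -m jog --help | head -20
```

```text
clock: 1.08
tcp_pos: [0.2966, 0.5689, 0.2308]
orientation: [-0.634, -3.074, -0.003]
contact_force: [0.8, -0.7, -0.0]
grip_width: 0.0851
gripper_force: 0.0invalid input: not JSON, or not a number
```

```bash
python3 -m jog '[{"fingers":0.085,"x":-0.047,"y":-0.0363,"z":0,"rx":0,"ry":0,"rz":0},{"fingers":0.085,"x":-0.047,"y":-0.0363,"z":0,"rx":0,"ry":0,"rz":0},{"fingers":0.085,"x":-0.047,"y":-0.0363,"z":0,"rx":0,"ry":0,"rz":0},{"fingers":0.085,"x":-0.047,"y":-0.0363,"z":0,"rx":0,"ry":0,"rz":0},{"fingers":0.085,"x":-0.047,"y":-0.0363,"z":0,"rx":0,"ry":0,"rz":0},{"fingers":0.085,"x":-0.047,"y":-0.0363,"z":0,"rx":0,"ry":0,"rz":-8.5},{"fingers":0.085,"x":0,"y":0,"z":0,"rx":0,"ry":0,"rz":-8.5},{"fingers":0.085,"x":0,"y":0,"z":0,"rx":0,"ry":0,"rz":0}]'
python3 -c "
from h import *
to(.456,-.189,.2,173)"
```

```text
clock: 2.08
tcp_pos: [0.471, 0.2523, 0.2315]
orientation: [0.189, 3.136, 0.001]
contact_force: [0.3, 0.4, -0.3]
grip_width: 0.0854
gripper_force: 0.0
t 2.08 tcp [0.471  0.2523 0.2315] yaw 173.09 j7 0.88 zax [ 0.     0.001 -1.   ] | shift mm [ -38.2 -439.9   31.3] rz 0.09 F [ 0.3  0.4 -0.3] M [-0.01  0.02 -0.02] w 0.0854 gf 0.0
```

```bash
python3 -m jog '[{"fingers":0.085,"x":-0.0048,"y":-0.055,"z":0.004,"rx":0,"ry":0,"rz":0},{"fingers":0.085,"x":-0.0048,"y":-0.055,"z":0.004,"rx":0,"ry":0,"rz":0},{"fingers":0.085,"x":-0.0048,"y":-0.055,"z":0.004,"rx":0,"ry":0,"rz":0},{"fingers":0.085,"x":-0.0048,"y":-0.055,"z":0.004,"rx":0,"ry":0,"rz":0},{"fingers":0.085,"x":-0.0048,"y":-0.055,"z":0.004,"rx":0,"ry":0,"rz":0},{"fingers":0.085,"x":-0.0048,"y":-0.055,"z":0.004,"rx":0,"ry":0,"rz":0},{"fingers":0.085,"x":-0.0048,"y":-0.055,"z":0.004,"rx":0,"ry":0,"rz":0},{"fingers":0.085,"x":-0.0048,"y":-0.055,"z":0.004,"rx":0,"ry":0,"rz":0}]'
python3 -m jog '[{"fingers":0.085,"x":0,"y":0,"z":0,"rx":0,"ry":0,"rz":0},{"fingers":0.085,"x":0,"y":0,"z":0,"rx":0,"ry":0,"rz":0}]'
python3 - <<'E'
from h import *
im,P,u,v=cloud("wrist"); cv2.imwrite("pics/w1.png",im[:,:,::-1])
c=im[v,u].astype(int); m=(np.hypot(P[:,0]-.506,P[:,1]+.195)<.11)&(P[:,2]>.014)&(P[:,2]<.03)&(c[:,0]-c[:,2]<60)
M=np.zeros(im.shape[:2],np.uint8);M[v[m],u[m]]=1
n,L,s,_=cv2.connectedComponentsWithStats(M); k=1+np.argmax(s[1:,4]); print(s[k]);Q=P[L[v,u]==k]; print(rect(Q),np.median(Q[:,2]))
to(.456,-.189,.03,173)
E
```

```text
clock: 3.08
tcp_pos: [0.4576, -0.1893, 0.1995]
orientation: [0.187, 3.135, 0.001]
contact_force: [1.4, -0.2, 0.2]
grip_width: 0.0849
gripper_force: 0.0
clock: 3.32
tcp_pos: [0.4574, -0.1875, 0.1992]
orientation: [-0.186, -3.136, -0.001]
contact_force: [0.0, -0.7, -0.5]
grip_width: 0.085
gripper_force: 0.0
[ 285  190   62  149 8619]
(array([ 507.5, -197.2]), array([ 60.1, 161.4]), 82.7, 8619) 0.02075493893570629
t 3.38 tcp [ 0.4576 -0.1869  0.1992] yaw 173.31 j7 1.83 zax [-0.     0.001 -1.   ] | shift mm [  1.3  -2.4 169.2] rz 0.31 F [ 0.7  0.6 -0.1] M [-0.02  0.03  0.01] w 0.0853 gf 0.0
```

View pics/w1.png

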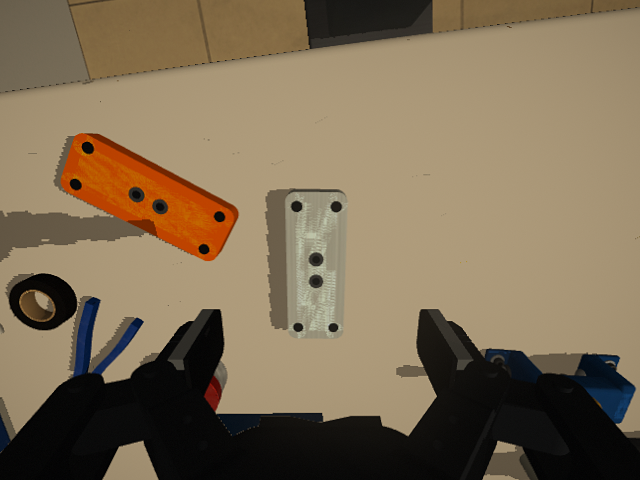

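The plate shows at pixel (316,265) in the wrist view, between the finger columns, with the orange look-alike at (150,195). Descending on it.

```bash
python3 -m jog '[{"fingers":0.085,"x":0,"y":-0.004,"z":0.04,"rx":0,"ry":0,"rz":0},{"fingers":0.085,"x":0,"y":0,"z":0.04,"rx":0,"ry":0,"rz":0},{"fingers":0.085,"x":0,"y":0,"z":0.04,"rx":0,"ry":0,"rz":0},{"fingers":0.085,"x":0,"y":0,"z":0.04,"rx":0,"ry":0,"rz":0},{"fingers":0.085,"x":0,"y":0,"z":0.02,"rx":0,"ry":0,"rz":0},{"fingers":0.085,"x":0,"y":0,"z":0.015,"rx":0,"ry":0,"rz":0},{"fingers":0.085,"x":0,"y":0,"z":0,"rx":0,"ry":0,"rz":0}]'
python3 -m jog '[{"fingers":0.05,"x":0,"y":0,"z":0,"rx":0,"ry":0,"rz":0},{"fingers":0.05,"x":0,"y":0,"z":0,"rx":0,"ry":0,"rz":0},{"fingers":0.05,"x":0,"y":0,"z":0,"rx":0,"ry":0,"rz":0},{"fingers":0.05,"x":0,"y":0,"z":0,"rx":0,"ry":0,"rz":0},{"fingers":0.05,"x":0,"y":0,"z":0,"rx":0,"ry":0,"rz":0}]' 40
python3 -c "
from h import *
to(.458,-.191,.03,173)"
```

```text
clock: 4.25
tcp_pos: [0.4565, -0.1916, 0.0037]
orientation: [-0.183, -3.135, -0.001]
contact_force: [-0.6, -0.1, 1.0]
grip_width: 0.085
gripper_force: 0.0
clock: 4.88
tcp_pos: [0.4573, -0.1927, 0.0055]
orientation: [0.185, 3.134, 0.0]
contact_force: [-0.8, 1.0, 6.4]
grip_width: 0.0587
gripper_force: 42.9
t 4.88 tcp [ 0.4573 -0.1927  0.0055] yaw 173.25 j7 2.03 zax [ 0.002  0.    -1.   ] | shift mm [ -0.5   1.8 -24.5] rz 0.25 F [-0.8  1.   6.4] M [0.28 0.27 0.05] w 0.0587 gf 42.9
```

```bash
python3 -m jog '[{"fingers":0.05,"x":0,"y":0,"z":-0.008,"rx":0,"ry":0,"rz":0},{"fingers":0.05,"x":0,"y":0,"z":-0.006,"rx":0,"ry":0,"rz":3.5},{"fingers":0.05,"x":0,"y":0,"z":0,"rx":0,"ry":0,"rz":0}]'
python3 -c "
from h import *
to(.488,.096,.018,169.7)"
```

```text
clock: 5.25
tcp_pos: [0.4567, -0.1928, 0.0189]
orientation: [0.28, 3.128, -0.0]
contact_force: [0.0, -0.4, -2.3]
grip_width: 0.0589
gripper_force: 44.2
t 5.25 tcp [ 0.4567 -0.1928  0.0189] yaw 169.76 j7 1.97 zax [ 0.001 -0.    -1.   ] | shift mm [ 20.6 289.8   0.9] rz 0.06 F [ 0.  -0.4 -2.3] M [ 0.03  0.12 -0.02] w 0.0589 gf 44.2
```

```bash
python3 -m jog '[{"fingers":0.05,"x":0.003,"y":0.02,"z":0,"rx":0,"ry":0,"rz":0},{"fingers":0.05,"x":0.003,"y":0.045,"z":0,"rx":0,"ry":0,"rz":0},{"fingers":0.05,"x":0.003,"y":0.055,"z":0,"rx":0,"ry":0,"rz":0},{"fingers":0.05,"x":0.003,"y":0.055,"z":0,"rx":0,"ry":0,"rz":0},{"fingers":0.05,"x":0.003,"y":0.055,"z":0,"rx":0,"ry":0,"rz":0},{"fingers":0.05,"x":0.003,"y":0.04,"z":0,"rx":0,"ry":0,"rz":0},{"fingers":0.05,"x":0.0025,"y":0.02,"z":0,"rx":0,"ry":0,"rz":0},{"fingers":0.05,"x":0,"y":0,"z":0,"rx":0,"ry":0,"rz":0}]'
python3 - <<'E'
from h import *
to(.488,.096,.008,169.7)
for cam in ["top","side"]:
    im,P,u,v=cloud(cam)
    c=im[v,u].astype(int)
    def sel(a,R,z0,z1): return P[(np.hypot(P[:,0]-a[0],P[:,1]-a[1])<R)&(P[:,2]>z0)&(P[:,2]<z1)]
    for z0,z1 in((.05,.062),(.1,.135)): print(cam,rect(sel((.675,.062),.075,z0,z1)))
    for t in ["plate_mid","clamp","seat","handle_bar","side_ball"]:
        print(t,[(round(o["score"],2),[round(float(q),3) for q in o["xyz"]]) for o in r.landmark_of(t,cam)][:3])
    p=np.median(np.c_[u,v][np.hypot(P[:,0]-.62,P[:,1]-.07)<.01],axis=0).astype(int)
    k=cv2.resize(im[p[1]-60:p[1]+60,p[0]-80:p[0]+80,::-1],None,fx=5,fy=5,interpolation=cv2.INTER_CUBIC)
    cv2.imwrite(f"pics/{cam}2.png",k)
E
```

```text
clock: 6.25
tcp_pos: [0.4878, 0.0983, 0.0181]
orientation: [-0.273, -3.129, -0.001]
contact_force: [0.5, 0.3, -3.2]
grip_width: 0.0587
gripper_force: 44.3
t 6.25 tcp [0.4878 0.0983 0.0181] yaw 170.02 j7 1.42 zax [-0.     0.001 -1.   ] | shift mm [-0.6 -2.3 10.1] rz 0.32 F [ 0.5  0.3 -3.2] M [-0.01  0.19  0.03] w 0.0587 gf 44.3
top (array([673.7,  61.8]), array([108.7,  51. ]), 79.7, 387)
top (array([673.3,  61.8]), array([102.7,  15.2]), 80.2, 256)
plate_mid [(0.81, [0.422, -0.355, 0.011]), (0.7, [0.54, 0.089, 0.025])]
clamp [(0.96, [0.679, 0.065, -0.002]), (0.49, [0.538, 0.091, 0.024])]
seat [(0.61, [0.641, 0.067, 0.01])]
handle_bar [(0.5, [0.673, 0.061, 0.113])]
side_ball [(0.89, [0.679, 0.09, 0.007])]
side (array([672.2,  60.4]), array([110.6,  49.2]), 79.4, 330)
side (array([672.1,  59.9]), array([101.6,  14.8]), 80.9, 194)
plate_mid [(0.66, [0.422, -0.345, 0.008]), (0.64, [0.537, 0.084, 0.019])]
clamp [(0.77, [0.672, 0.059, 0.002])]
seat [(0.82, [0.643, 0.069, 0.01])]
handle_bar [(0.59, [0.672, 0.065, 0.113])]
side_ball [(0.83, [0.684, 0.088, 0.012]), (0.58, [0.645, 0.067, 0.01])]
```

View pics/top2.png

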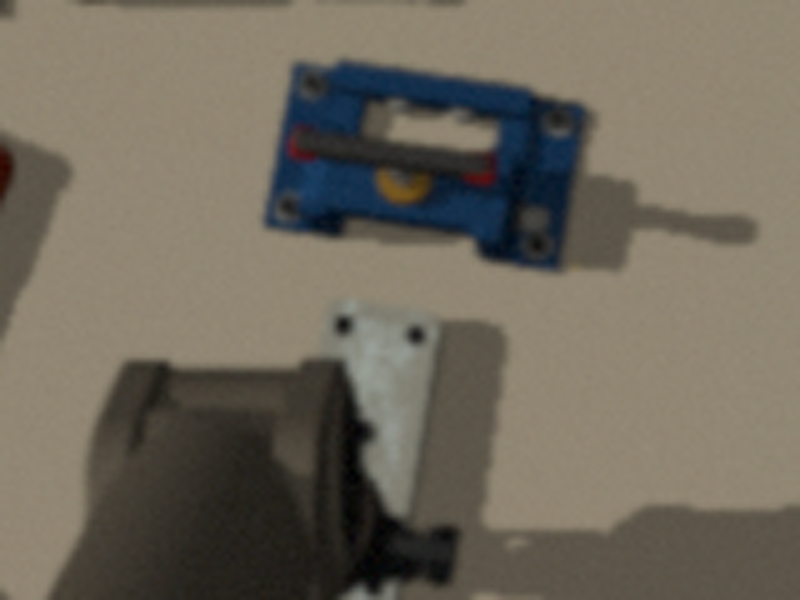

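```bash
python3 -m jog '[{"fingers":0.05,"x":0,"y":-0.0025,"z":0.006,"rx":0,"ry":0,"rz":0.3},{"fingers":0.05,"x":0,"y":0,"z":0.006,"rx":0,"ry":0,"rz":0},{"fingers":0.05,"x":-0.012,"y":0,"z":0,"rx":0,"ry":0,"rz":0},{"fingers":0.05,"x":-0.012,"y":0,"z":0,"rx":0,"ry":0,"rz":0},{"fingers":0.05,"x":-0.012,"y":0,"z":0,"rx":0,"ry":0,"rz":0},{"fingers":0.05,"x":0,"y":0,"z":0,"rx":0,"ry":0,"rz":0}]'
python3 -c "
from h import *
to(.590,.077,.005,169.8)"
python3 -m jog '[{"fingers":0.05,"x":-0.006,"y":0,"z":0,"rx":0,"ry":0,"rz":0},{"fingers":0.05,"x":-0.006,"y":0,"z":0,"rx":0,"ry":0,"rz":0},{"fingers":0.05,"x":-0.006,"y":0,"z":0,"rx":0,"ry":0,"rz":0},{"fingers":0.05,"x":-0.006,"y":0,"z":0,"rx":0,"ry":0,"rz":0}]'
python3 -c "
from h import *
to(.590,.077,.005,169.8)"
```

```text
clock: 7.6
tcp_pos: [0.5246, 0.0868, 0.0063]
orientation: [0.29, 3.126, -0.0]
contact_force: [0.4, 0.1, -2.6]
grip_width: 0.0587
gripper_force: 44.3
t 7.6 tcp [0.5246 0.0868 0.0063] yaw 169.39 j7 1.45 zax [ 0.002 -0.    -1.   ] | shift mm [-66.1   2.5   1.4] rz -0.41 F [ 0.4  0.1 -2.6] M [ 0.04  0.03 -0.02] w 0.0587 gf 44.3
clock: 8.1
tcp_pos: [0.5463, 0.0829, 0.0061]
orientation: [-0.289, -3.127, -0.0]
contact_force: [-2.8, 1.8, -2.3]
grip_width: 0.0587
gripper_force: 44.4
t 8.1 tcp [0.5463 0.0829 0.0061] yaw 169.45 j7 1.46 zax [-0.001  0.    -1.   ] | shift mm [-44.1   2.2   1.1] rz -0.35 F [-2.8  1.8 -2.3] M [0.4  0.73 0.08] w 0.0587 gf 44.4
```

```bash
python3 -m jog '[{"fingers":0.05,"x":-0.004,"y":0.001,"z":0,"rx":0,"ry":0,"rz":-0.3},{"fingers":0.05,"x":-0.005,"y":0,"z":0,"rx":0,"ry":0,"rz":0},{"fingers":0.05,"x":-0.005,"y":0,"z":0,"rx":0,"ry":0,"rz":0},{"fingers":0.05,"x":-0.005,"y":0,"z":0,"rx":0,"ry":0,"rz":0}]'
python3 -c "
from h import *
to(.590,.077,.005,169.8)"
```

```text
clock: 8.6
tcp_pos: [0.566, 0.0804, 0.0064]
orientation: [0.281, 3.129, 0.0]
contact_force: [-1.2, 2.0, -2.7]
grip_width: 0.059
gripper_force: 44.4
t 8.6 tcp [0.566  0.0804 0.0064] yaw 169.74 j7 1.47 zax [ 0.  0. -1.] | shift mm [-24.2   0.9   1.4] rz -0.06 F [-1.2  2.  -2.7] M [0.47 0.28 0.13] w 0.059 gf 44.4
```

```bash
python3 -m jog '[{"fingers":0.08,"x":0,"y":0,"z":0.001,"rx":0,"ry":0,"rz":0},{"fingers":0.08,"x":0,"y":0,"z":0,"rx":0,"ry":0,"rz":0},{"fingers":0.08,"x":0,"y":0,"z":0,"rx":0,"ry":0,"rz":0},{"fingers":0.08,"x":0.02,"y":0,"z":0,"rx":0,"ry":0,"rz":0},{"fingers":0.08,"x":0.02,"y":0,"z":0,"rx":0,"ry":0,"rz":0},{"fingers":0.08,"x":0.016,"y":0,"z":0,"rx":0,"ry":0,"rz":0}]'
python3 -m jog '[{"fingers":0.0,"x":0,"y":0,"z":0,"rx":0,"ry":0,"rz":0},{"fingers":0.0,"x":0,"y":0,"z":0,"rx":0,"ry":0,"rz":0},{"fingers":0.0,"x":0,"y":0,"z":0,"rx":0,"ry":0,"rz":0},{"fingers":0.0,"x":0,"y":0,"z":0,"rx":0,"ry":0,"rz":0},{"fingers":0.0,"x":0,"y":0,"z":0,"rx":0,"ry":0,"rz":0},{"fingers":0.0,"x":0,"y":0,"z":0,"rx":0,"ry":0,"rz":0}]'
python3 - <<'E'
from h import *
to(.6735-.984*.126,.0618+.179*.126,.006,169.8)
im,P,u,v=cloud("wrist"); cv2.imwrite("pics/w3.png",im[:,:,::-1])
E
```

```text
clock: 9.35
tcp_pos: [0.5096, 0.0903, 0.0054]
orientation: [0.281, 3.129, 0.0]
contact_force: [0.8, 0.3, -0.1]
grip_width: 0.0799
gripper_force: 0.0
clock: 10.1
tcp_pos: [0.5105, 0.0903, 0.0053]
orientation: [0.281, 3.129, 0.0]
contact_force: [-0.5, 0.2, -0.4]
grip_width: 0.0001
gripper_force: 0.0
t 10.1 tcp [0.5105 0.0903 0.0053] yaw 169.73 j7 1.44 zax [ 0.  0. -1.] | shift mm [-39.5   1.1  -0.7] rz -0.07 F [-0.5  0.2 -0.4] M [0.02 0.02 0.01] w 0.0001 gf 0.0
```

View pics/w3.png

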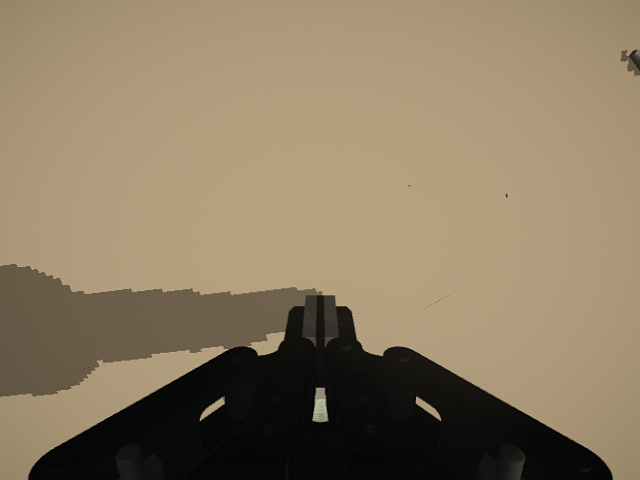

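The closed fingers at (320,300) stand clear behind the plate's near end. Pushing now.

```bash
python3 -m jog '[{"fingers":0.0,"x":-0.008,"y":0.001,"z":0,"rx":0,"ry":0,"rz":0},{"fingers":0.0,"x":-0.008,"y":0,"z":0,"rx":0,"ry":0,"rz":0},{"fingers":0.0,"x":-0.007,"y":0,"z":0,"rx":0,"ry":0,"rz":0},{"fingers":0.0,"x":-0.006,"y":0,"z":0,"rx":0,"ry":0,"rz":0},{"fingers":0.0,"x":-0.004,"y":0,"z":0,"rx":0,"ry":0,"rz":0}]'
python3 -m jog '[{"fingers":0.0,"x":-0.002,"y":0,"z":0,"rx":0,"ry":0,"rz":0},{"fingers":0.0,"x":-0.001,"y":0,"z":0,"rx":0,"ry":0,"rz":0}]'
python3 -c "
from h import *
to(.6735-.984*.126,.0618+.179*.126,.006,169.8)"
```

```text
clock: 10.78
tcp_pos: [0.5416, 0.0856, 0.0049]
orientation: [-0.28, -3.125, 0.0]
contact_force: [-6.7, 0.3, 5.3]
grip_width: -0.0
gripper_force: 3.2
clock: 11.02
tcp_pos: [0.5444, 0.0851, 0.0049]
orientation: [-0.28, -3.125, 0.0]
contact_force: [-5.8, 1.6, 5.1]
grip_width: 0.0004
gripper_force: 3.1
t 11.03 tcp [0.5444 0.0851 0.0049] yaw 169.75 j7 1.46 zax [-0.004  0.    -1.   ] | shift mm [-5.2  0.2 -1.1] rz -0.05 F [-5.8  1.6  5.1] M [0.25 1.28 0.03] w 0.0004 gf 3.1
```

```bash
python3 -m jog '[{"fingers":0.0,"x":-0.001,"y":0,"z":-0.001,"rx":0,"ry":0,"rz":0},{"fingers":0.0,"x":-0.001,"y":0,"z":0,"rx":0,"ry":0,"rz":0},{"fingers":0.0,"x":-0.001,"y":0,"z":0,"rx":0,"ry":0,"rz":0}]'
python3 -m jog '[{"fingers":0.0,"x":-0.001,"y":0,"z":0,"rx":0,"ry":0,"rz":0},{"fingers":0.0,"x":-0.001,"y":0,"z":0,"rx":0,"ry":0,"rz":0}]'
python3 -m jog '[{"fingers":0.0,"x":-0.001,"y":0,"z":0,"rx":0,"ry":0,"rz":0}]'
python3 -c "
from h import *
to(.6735-.984*.126,.0618+.179*.126,.006,169.8)"
```

```text
clock: 11.4
tcp_pos: [0.5488, 0.0843, 0.0061]
orientation: [-0.281, -3.128, 0.0]
contact_force: [-2.5, 0.9, -0.9]
grip_width: -0.0001
gripper_force: 1.3
clock: 11.65
tcp_pos: [0.5505, 0.084, 0.0061]
orientation: [-0.281, -3.128, 0.0]
contact_force: [-4.0, -0.1, -1.3]
grip_width: 0.0006
gripper_force: 2.2
clock: 11.78
tcp_pos: [0.5506, 0.084, 0.0059]
orientation: [-0.28, -3.126, 0.0]
contact_force: [-5.9, 1.3, -0.9]
grip_width: 0.0001
gripper_force: 3.2
t 11.78 tcp [0.5506 0.084  0.0059] yaw 169.75 j7 1.46 zax [-0.003  0.    -1.   ] | shift mm [ 1.1  0.1 -0.1] rz -0.05 F [-5.9  1.3 -0.9] M [0.34 1.31 0.01] w 0.0001 gf 3.2
```

```bash
python3 -m jog '[{"fingers":0.0,"x":-0.001,"y":0,"z":0,"rx":0,"ry":0,"rz":0}]'
python3 -m jog '[{"fingers":0.0,"x":-0.001,"y":0,"z":0,"rx":0,"ry":0,"rz":0},{"fingers":0.0,"x":0,"y":0,"z":0,"rx":0,"ry":0,"rz":0}]'
python3 -m jog '[{"fingers":0.0,"x":-0.001,"y":0,"z":0,"rx":0,"ry":0,"rz":0},{"fingers":0.0,"x":0,"y":0,"z":0,"rx":0,"ry":0,"rz":0},{"fingers":0.0,"x":0,"y":0,"z":0,"rx":0,"ry":0,"rz":0}]'
python3 -c "
from h import *
to(.6735-.984*.126,.0618+.179*.126,.006,169.8)"
```

```text
clock: 11.9
tcp_pos: [0.5506, 0.0841, 0.0057]
orientation: [-0.28, -3.125, 0.0]
contact_force: [-8.0, 1.9, -0.6]
grip_width: -0.0001
gripper_force: 4.1
clock: 12.15
tcp_pos: [0.5507, 0.0841, 0.0054]
orientation: [-0.279, -3.123, 0.0]
contact_force: [-7.7, 1.8, -1.0]
grip_width: -0.0
gripper_force: 4.4
clock: 12.52
tcp_pos: [0.5507, 0.0841, 0.0051]
orientation: [-0.278, -3.121, 0.0]
contact_force: [-10.0, 2.7, 0.0]
grip_width: -0.0
gripper_force: 5.2
t 12.53 tcp [0.5507 0.0841 0.0051] yaw 169.8 j7 1.46 zax [-0.008  0.001 -1.   ] | shift mm [ 1.2  0.  -0.9] rz 0.0 F [-10.    2.7   0. ] M [0.62 2.1  0.05] w -0.0 gf 5.2
```

```bash
python3 -m jog '[{"fingers":0.0,"x":0.015,"y":0,"z":0,"rx":0,"ry":0,"rz":0},{"fingers":0.0,"x":0.015,"y":0,"z":-0.03,"rx":0,"ry":0,"rz":0},{"fingers":0.05,"x":0,"y":0,"z":-0.055,"rx":0,"ry":0,"rz":0},{"fingers":0.05,"x":0,"y":0,"z":-0.055,"rx":0,"ry":0,"rz":0},{"fingers":0.05,"x":0,"y":0,"z":-0.055,"rx":0,"ry":0,"rz":0},{"fingers":0.05,"x":0,"y":0,"z":-0.03,"rx":0,"ry":0,"rz":0},{"fingers":0.05,"x":0,"y":0,"z":0,"rx":0,"ry":0,"rz":0}]'
python3 - <<'E'
from h import *
im,P,u,v=cloud("top")
a=np.radians(-10.2);X=np.array([np.cos(a),np.sin(a)]);Y=np.array([-X[1],X[0]])
q=(P[:,:2]-[.6735,.0618]); cx,cy=q@X,q@Y
m=(np.abs(cy)<.045)&(cx<-.035)&(cx>-.2)&(P[:,2]>.012)&(P[:,2]<.03)
print("visible plate: x",np.percentile(cx[m],[.5,99.5]),"y",np.percentile(cy[m],[1,99]),rect(P[m]))
for cam in ["top","side"]:
    if cam=="side": im,_=r.grab_frame("side")
    for t in ["plate_mid","seat"]: print(cam,t,[(round(o["score"],2),[round(float(q),3) for q in o["xyz"]]) for o in r.landmark_of(t,cam)][:3])
    if cam=="side": cv2.imwrite("pics/s4.png",cv2.resize(im[170:290,240:400,::-1],None,fx=5,fy=5,interpolation=cv2.INTER_CUBIC))
to(.6735,.0618,.24,79.8)
E
```

```text
clock: 13.4
tcp_pos: [0.5278, 0.0888, 0.2346]
orientation: [0.281, 3.121, 0.006]
contact_force: [-0.0, 0.1, -0.2]
grip_width: 0.0499
gripper_force: 0.0
visible plate: x [-0.10765605 -0.03564217] y [-0.03079221  0.02924748] (array([602. ,  74.5]), array([61.7, 74.8]), 79.7, 518)
top plate_mid [(0.81, [0.421, -0.351, 0.007]), (0.69, [0.64, 0.067, 0.011]), (0.45, [0.68, 0.059, 0.0])]
top seat [(0.74, [0.636, 0.068, 0.008]), (0.46, [0.486, 0.313, 0.001])]
side plate_mid [(0.66, [0.415, -0.342, 0.007]), (0.61, [0.64, 0.066, 0.01])]
side seat [(0.82, [0.646, 0.069, 0.01])]
t 13.7 tcp [0.5248 0.0884 0.2302] yaw 169.73 j7 1.26 zax [-0.002 -0.001 -1.   ] | shift mm [-151.1    0.3  -10. ] rz 89.93 F [ 0.3 -0.3  0.6] M [-0.01  0.06  0.03] w 0.05 gf 0.0
```

View pics/s4.png

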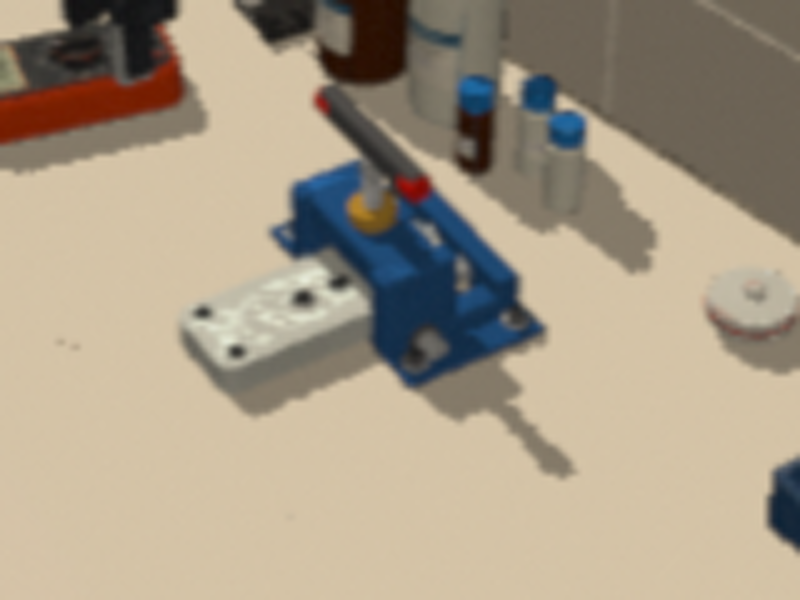

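Side crop: the plate is well under the bridge and square to it, with its near end around (215,345). The bar runs from (325,98) to (412,188). The stop was hard, and plate_mid matches the seat. Going to the handle.

```bash
python3 -m jog '[{"fingers":0.05,"x":-0.035,"y":0,"z":0,"rx":0,"ry":0,"rz":0},{"fingers":0.05,"x":-0.05,"y":0,"z":0,"rx":0,"ry":0,"rz":0},{"fingers":0.05,"x":-0.045,"y":0,"z":0,"rx":0,"ry":0,"rz":0},{"fingers":0.05,"x":-0.021,"y":0,"z":0,"rx":0,"ry":0,"rz":10},{"fingers":0.05,"x":0,"y":0,"z":0,"rx":0,"ry":0,"rz":10},{"fingers":0.05,"x":0,"y":0,"z":0,"rx":0,"ry":0,"rz":10},{"fingers":0.05,"x":0,"y":0,"z":0,"rx":0,"ry":0,"rz":10},{"fingers":0.05,"x":0,"y":0,"z":0,"rx":0,"ry":0,"rz":10}]'
python3 -m jog '[{"fingers":0.05,"x":0,"y":0,"z":0,"rx":0,"ry":0,"rz":10},{"fingers":0.05,"x":0,"y":0,"z":0,"rx":0,"ry":0,"rz":10},{"fingers":0.05,"x":0,"y":0,"z":0,"rx":0,"ry":0,"rz":10},{"fingers":0.05,"x":0,"y":0,"z":0,"rx":0,"ry":0,"rz":10},{"fingers":0.05,"x":0,"y":0,"z":0,"rx":0,"ry":0,"rz":0},{"fingers":0.05,"x":0,"y":0,"z":0,"rx":0,"ry":0,"rz":0}]'
python3 - <<'E'
from h import *
im,P,u,v=cloud("wrist"); cv2.imwrite("pics/w5.png",im[:,:,::-1])
for z0,z1 in((.05,.064),(.1,.135)):
    Q=P[(np.hypot(P[:,0]-.6735,P[:,1]-.062)<.075)&(P[:,2]>z0)&(P[:,2]<z1)]; print(rect(Q) if len(Q) else 0)
to(.6735,.0618,.24,79.8)
E
```

```text
clock: 14.7
tcp_pos: [0.6736, 0.0615, 0.23]
orientation: [-1.585, -2.711, 0.002]
contact_force: [0.8, -0.6, 0.2]
grip_width: 0.0501
gripper_force: 0.0
clock: 15.45
tcp_pos: [0.6737, 0.0616, 0.2307]
orientation: [-2.408, -2.018, 0.001]
contact_force: [1.0, -1.0, -0.3]
grip_width: 0.05
gripper_force: 0.0
(array([674.6,  62.4]), array([108.1,  49.4]), 79.6, 2951)
(array([674.8,  62.4]), array([101.7,  16.9]), 80.4, 2142)
t 15.5 tcp [0.6738 0.0616 0.2309] yaw 79.88 j7 0.07 zax [-0. -0. -1.] | shift mm [ 0.2 -0.3 -9.1] rz 0.08 F [-0.1  0.4 -1.3] M [-0.05  0.04  0.02] w 0.0503 gf 0.0
```

View pics/w5.png

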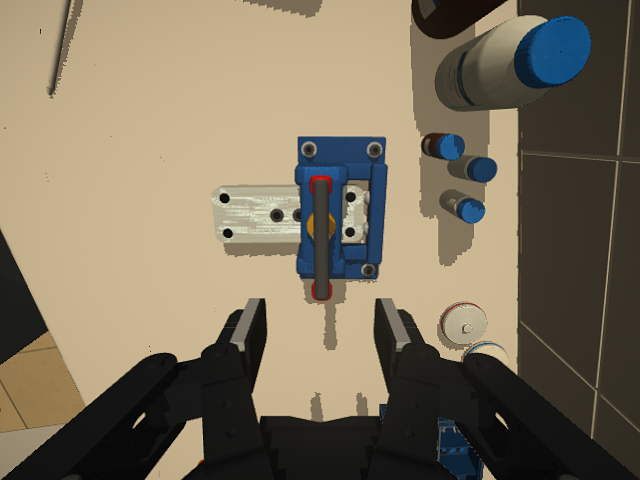

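The wrist view shows the plate's far end at (366,215) against the back balls and the bar centred at (321,237), between the finger columns. Descending to grip the bar's centre.

```bash
python3 -m jog '[{"fingers":0.05,"x":0.001,"y":0.001,"z":0.04,"rx":0,"ry":0,"rz":-0.5},{"fingers":0.05,"x":0,"y":0,"z":0.045,"rx":0,"ry":0,"rz":0},{"fingers":0.05,"x":0,"y":0,"z":0.03,"rx":0,"ry":0,"rz":0},{"fingers":0.05,"x":0,"y":0,"z":0.011,"rx":0,"ry":0,"rz":0},{"fingers":0.05,"x":0,"y":0,"z":0,"rx":0,"ry":0,"rz":0}]'
python3 -m jog '[{"fingers":0.0,"x":0,"y":0,"z":0,"rx":0,"ry":0,"rz":0},{"fingers":0.0,"x":0,"y":0,"z":0,"rx":0,"ry":0,"rz":0},{"fingers":0.0,"x":0,"y":0,"z":0,"rx":0,"ry":0,"rz":0},{"fingers":0.0,"x":0,"y":0,"z":0,"rx":0,"ry":0,"rz":0},{"fingers":0.0,"x":0,"y":0,"z":0,"rx":0,"ry":0,"rz":0}]' 60
python3 -c "
from h import *
to(.6747,.0624,.104,80.4)"
```

```text
clock: 16.12
tcp_pos: [0.6751, 0.0623, 0.1053]
orientation: [-2.402, -2.025, 0.0]
contact_force: [0.4, -0.7, 1.1]
grip_width: 0.0503
gripper_force: 0.0
clock: 16.75
tcp_pos: [0.6748, 0.0627, 0.1068]
orientation: [-2.401, -2.024, -0.001]
contact_force: [-4.6, 0.7, 6.8]
grip_width: 0.0108
gripper_force: 60.4
t 16.75 tcp [0.6748 0.0627 0.1068] yaw 80.24 j7 0.16 zax [-0.     0.001 -1.   ] | shift mm [-0.3 -0.   2.8] rz -0.16 F [-4.6  0.7  6.8] M [ 0.17  1.02 -0.05] w 0.0108 gf 60.4
```

```bash
python3 -m jog '[{"fingers":0.0,"x":0,"y":-0.0005,"z":0.0004,"rx":0,"ry":0,"rz":10},{"fingers":0.0,"x":0,"y":0,"z":0.0004,"rx":0,"ry":0,"rz":10},{"fingers":0.0,"x":0,"y":0,"z":0.0004,"rx":0,"ry":0,"rz":10},{"fingers":0.0,"x":0,"y":0,"z":0.0004,"rx":0,"ry":0,"rz":10},{"fingers":0.0,"x":0,"y":0,"z":0.0004,"rx":0,"ry":0,"rz":10},{"fingers":0.0,"x":0,"y":0,"z":0.0004,"rx":0,"ry":0,"rz":10},{"fingers":0.0,"x":0,"y":0,"z":0.0004,"rx":0,"ry":0,"rz":10},{"fingers":0.0,"x":0,"y":0,"z":0,"rx":0,"ry":0,"rz":0}]'
python3 -c "
from h import *
to(.6747,.0624,.104,80.4)"
```

```text
clock: 17.75
tcp_pos: [0.6756, 0.0619, 0.1038]
orientation: [3.127, 0.282, 0.004]
contact_force: [0.6, -2.4, 6.0]
grip_width: 0.0104
gripper_force: 60.0
t 17.75 tcp [0.6756 0.0619 0.1038] yaw 10.31 j7 -0.87 zax [ 0.002 -0.001 -1.   ] | shift mm [-0.8 -0.6 -0.2] rz -70.09 F [ 0.6 -2.4  6. ] M [-0.32 -0.15 -0.08] w 0.0104 gf 60.0
```

```bash
P='from h import *
to(.6747,.0624,.104,80.4)'
python3 -m jog '[{"fingers":0.0,"x":0,"y":0,"z":0.0004,"rx":0,"ry":0,"rz":5},{"fingers":0.0,"x":0,"y":0,"z":0.0003,"rx":0,"ry":0,"rz":5},{"fingers":0.0,"x":0,"y":0,"z":0,"rx":0,"ry":0,"rz":0}]' >/dev/null; python3 -c "$P"
python3 -m jog '[{"fingers":0.0,"x":0,"y":0,"z":0.0002,"rx":0,"ry":0,"rz":4},{"fingers":0.0,"x":0,"y":0,"z":0,"rx":0,"ry":0,"rz":0}]'>/dev/null; python3 -c "$P"
python3 -m jog '[{"fingers":0.0,"x":0,"y":0,"z":0.0002,"rx":0,"ry":0,"rz":4},{"fingers":0.0,"x":0,"y":0,"z":0,"rx":0,"ry":0,"rz":0}]'>/dev/null; python3 -c "$P"
```

```text
t 18.12 tcp [0.6756 0.0618 0.1034] yaw 0.4 j7 -1.02 zax [ 0.003 -0.001 -1.   ] | shift mm [-0.9 -0.6 -0.6] rz -80.0 F [ 1.2 -1.8  7.2] M [-0.39  0.04 -0.02] w 0.0102 gf 60.3
t 18.38 tcp [0.6756 0.0616 0.1034] yaw -3.57 j7 -1.08 zax [ 0.003 -0.001 -1.   ] | shift mm [-0.9 -0.7 -0.6] rz -83.97 F [ 0.1 -2.4  7.1] M [-0.45  0.13  0.06] w 0.0104 gf 60.4
t 18.62 tcp [0.6756 0.0616 0.1034] yaw -7.55 j7 -1.14 zax [ 0.003 -0.001 -1.   ] | shift mm [-1.  -0.6 -0.6] rz -87.95 F [-0.8 -1.5  8.4] M [-0.46  0.17  0.21] w 0.0102 gf 60.6
```

```bash
P='from h import *
to(.6747,.0624,.104,80.4)'
python3 -m jog '[{"fingers":0.0,"x":0,"y":0,"z":0.0002,"rx":0,"ry":0,"rz":4},{"fingers":0.0,"x":0,"y":0,"z":0,"rx":0,"ry":0,"rz":0}]'>/dev/null; python3 -c "$P"
python3 -m jog '[{"fingers":0.0,"x":0,"y":0,"z":0.0002,"rx":0,"ry":0,"rz":4},{"fingers":0.0,"x":0,"y":0,"z":0,"rx":0,"ry":0,"rz":0}]'>/dev/null; python3 -c "$P"
```

```text
t 18.88 tcp [0.6756 0.0616 0.1033] yaw -11.55 j7 -1.2 zax [ 0.003 -0.001 -1.   ] | shift mm [-1.  -0.6 -0.7] rz -91.95 F [-0.7 -2.2 10.6] M [-0.43  0.29  0.29] w 0.0103 gf 60.8
t 19.12 tcp [0.6756 0.0615 0.1033] yaw -15.53 j7 -1.26 zax [ 0.003 -0.001 -1.   ] | shift mm [-1.1 -0.7 -0.7] rz -95.93 F [-2.1 -2.3 10.9] M [-0.4   0.34  0.41] w 0.0106 gf 60.9
```

```bash
P='from h import *
to(.6747,.0624,.104,80.4)'
python3 -m jog '[{"fingers":0.0,"x":0,"y":0,"z":0.0001,"rx":0,"ry":0,"rz":2},{"fingers":0.0,"x":0,"y":0,"z":0,"rx":0,"ry":0,"rz":0},{"fingers":0.0,"x":0,"y":0,"z":0,"rx":0,"ry":0,"rz":0}]'>/dev/null; python3 -c "$P"
python3 -m jog '[{"fingers":0.05,"x":0,"y":0,"z":0,"rx":0,"ry":0,"rz":0},{"fingers":0.05,"x":0,"y":0,"z":0,"rx":0,"ry":0,"rz":0},{"fingers":0.05,"x":0,"y":0,"z":0,"rx":0,"ry":0,"rz":0},{"fingers":0.05,"x":0,"y":0,"z":0,"rx":0,"ry":0,"rz":0},{"fingers":0.05,"x":0,"y":0,"z":-0.02,"rx":0,"ry":0,"rz":0},{"fingers":0.05,"x":0,"y":0,"z":-0.04,"rx":0,"ry":0,"rz":0},{"fingers":0.05,"x":0,"y":0,"z":-0.06,"rx":0,"ry":0,"rz":0},{"fingers":0.05,"x":0,"y":0,"z":0,"rx":0,"ry":0,"rz":0}]'
python3 - <<'E'
from h import *
im,P,u,v=cloud("wrist"); cv2.imwrite("pics/w6.png",im[:,:,::-1])
Q=P[(np.hypot(P[:,0]-.6747,P[:,1]-.0624)<.06)&(P[:,2]>.09)&(P[:,2]<.135)]; print(rect(Q))
to(.6747,.0624,.24,-17)
E
```

```text
t 19.5 tcp [0.6755 0.0615 0.1033] yaw -17.48 j7 -1.29 zax [ 0.003 -0.001 -1.   ] | shift mm [-1.1 -0.6 -0.7] rz -97.88 F [-1.2 -2.2 11.4] M [-0.54  0.41  0.52] w 0.0106 gf 61.1
clock: 20.5
tcp_pos: [0.677, 0.0609, 0.2276]
orientation: [-3.103, 0.486, -0.014]
contact_force: [0.3, 0.3, -0.3]
grip_width: 0.0502
gripper_force: 0.0
(array([674. ,  63.3]), array([ 16.9, 101.6]), 73.7, 2077)
t 20.55 tcp [0.6758 0.0618 0.2246] yaw -17.78 j7 -1.38 zax [ 0.005  0.    -1.   ] | shift mm [ -1.2  -0.2 -15.4] rz -0.78 F [-0.7 -0.1 -1.2] M [-0.03  0.04  0.  ] w 0.0502 gf 0.0
```

View pics/w6.png

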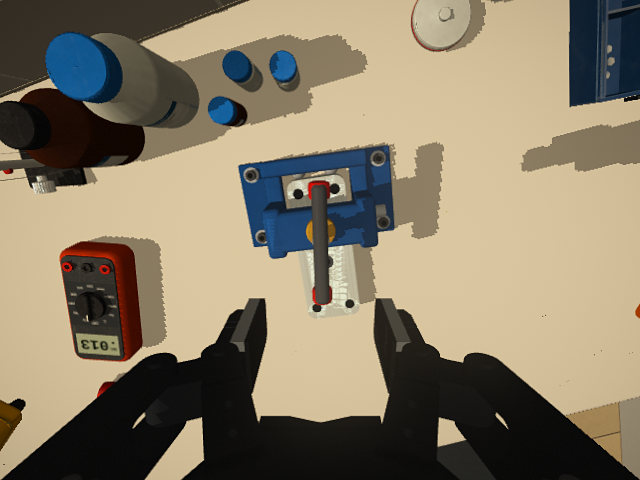

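The bar at (320,240) has turned to -16° (about 97° clockwise) and stayed there after release. The plate is still in place under the bridge, and the gripper is clear. Handing in.

```bash
python3 -c "
from bench import r
print(r.hand_in())"
```

```text
the job is handed in; nothing more can be done
None
```

The aluminium plate is home against the back balls and clamped: I turned the handle about 97° clockwise to about 0.5 N m, then let go and handed the job in at about 20.6 s; no verdict came back.

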